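Index the test table and hold the next module's reset button

TASK

On the indexing test fixture, turn the table by its bar handle one position clockwise (seen from above), so that the next module clicks home behind the hole in the front plate. Then pick up the precision screwdriver from the bench, pass its blade through that hole and hold down the module's recessed reset button, firmly but without forcing it; leave the other loose tools where they lie. The program finishes while holding: the screwdriver still in the gripper and the button still held down.

Things in the scene. Friction and masses are not known exactly. Their poses are not given: they have to be found in the camera images.
- fixture: Indexing test fixture, fixed: base plate 190 x 190 x 12 mm; turning table, diameter 168 mm, with six alike grey modules facing outward (40 mm wide, tops at z = 76, stubs to 84 mm), black bar handle in the middle; upright aluminium front plate 78 mm wide, top z = 102 mm, outer face 91 mm before the centre, with the hole. Origin: underside, on the table's axis; z up; front plate on its -x side.
- index_handle (a point): Centre of the table's bar handle, on the table's axis: a straight bar 72 mm long, 14 mm wide, 26 mm high (z = 94 to 120 mm over the bench, 10 mm above the modules). The point's x axis runs along the bar, z up; it turns with the table. Grasp the bar across its width from above and turn.
- carousel (a joint): Turning angle of the table in rad, growing clockwise seen from above; near 0 at the start. A sprung roller detent holds it at every 1.047 rad (60 degrees) and pulls it into the nearest position when let go; about 0.2 N m is needed to leave a position. It turns endlessly.
- guide_hole (a point): Mouth of the hole in the front plate, 60 mm above the bench, at the outer end of its 4 mm brass collar. x axis: the hole's axis, pointing inward (level, the way to push); z up. 10 mm wide right through; the bore in the module's face (10 mm) begins 15 mm behind this point, in line, and the button's face lies 21 mm behind it.
- next_button (a joint): Reset button (black, 8.6 mm across, recessed 6 mm in its module's bore) of the module that comes to the front plate next: how far it is pressed in, m. 0 free, 0.006 at the hard stop; its spring pushes back with 1.5 N at first touch, 4.3 N at 4 mm, 5.7 N at 6 mm. Held down means beyond 4 mm; over 40 N would break it.
- driver: Precision screwdriver 108 mm long with a blue and yellow barrel, lying on the bench. Origin: middle of its length, underside. Barrel 12 mm thick and wide, from y = +1 to +53 mm; round steel blade 2.8 mm in diameter from y = +1 to the tip at y = -54 mm; the axis is at z = 6 mm. 28 g.
- driver_tip (a point): Tip of the screwdriver's blade, on its axis.
- needle_file: Needle file 152 mm long with a black grip and a flat blade, lying on the bench; not the tool for this, leave it. Origin: middle, underside; length along y.
- marker: White and black marker pen, 126 mm, lying on the bench; leave it. Origin: middle, underside; length along y.
- tweezers: Steel tweezers, 120 mm, lying on the bench; leave them. Origin: middle, underside; length along y.
- pliers: Pliers with teal handles, 55 x 121 x 11 mm, lying on the bench; leave them. Origin: middle, underside.
- plug: White and black line connector, 88 mm long, 20 mm thick, lying on the bench; leave it. Origin: middle, underside; length along y.

How it is judged:
By the outcome, as a careful person would: the job done as asked, in the order asked, and still so for the second after the job is handed in, while the arm keeps its last pose, push and grip.
It also fails if it takes over 48 s, if anything falls off the work surface, if the arm or the gripper's body presses on something with over 40 N, if the wrist force passes 120 N, or if a joint passes its speed limit or range.

ROBOT

A 7-joint arm with a two-finger parallel gripper is mounted at the origin on a cart in front of the work surface, level with it; the furniture and walls round the work are solid. World frame = base frame: x ahead of the robot, y to its left, z up, the work surface at z = 0. Lengths are in m, angles in rad, forces in N, time in s.
With the tool pointing down it reaches from about 0.35 to 0.9 m from the base axis. Payload 19.9 kg.
Tool frame: the origin (TCP) lies on the centre line of the jaws, within the pads' length; the fingertips stand 17 mm ahead of it and the grasp point (between the pads) lies 2 mm behind it; z points along the fingers, y is the line along which they close (so a half turn about z gives the same grasp; the last joint's range is limited). The gripper opens to 85 mm and grips with 20 to 120 N. Pads are 22 mm wide; open, the fingers measure 114 mm over their backs; the gripper's body (76 mm by 85 mm) begins 54 mm behind the grasp point. The pads swing forward as they close: fully open they stand 13 mm farther back than shut.
Start: joints at [-1.266, 0.417, -0.01, 1.614, 0.005, 1.111, -0.053], TCP at [0.212, 0.588, 0.224] pointing down, gripper open.
Joint ranges: [-2.81, 2.81], [-0.39, 2.02], [-1.27, 1.25], [0.06, 2.57], [-1.19, 4.33], [0.19, 2], [-2.82, 2.82]. Speed limits (rad/s): [1.89, 1.89, 2.39, 2.39, 3.01, 3.01, 3.01].

INTERFACE

Orientations are given as a unit quaternion [w, x, y, z].
In Python, from bench import r gives the robot as it stands. The module is installed in compiled form; this text tells all that it offers.
- The arm moves only by the tool send_rows, never from a script. Its argument "rows" is a list that holds one entry, the list of rows, each a list of 6 numbers: the shift along the tool's x, y, z in mm, then the turn, a rotation vector about the tool's x, y, z in units of 6 degrees (1.0 is 6 degrees). In form: [[[tx, ty, tz, wx, wy, wz], ...]]. A call has 1 to 12 rows; each row is the pose to reach, as a shift and turn from the pose commanded when the call began, along the tool's axes at that moment; what a row does not reach only later rows make up. A row lasts 1/10 s, in which the tool goes at most 50 mm and 8.59 degrees, less where a joint would pass 70% of its speed; a pose out of reach is approached as far as the arm can. A call with a gripper value outside its range is refused whole. "grip" is the closure, from -1 (fully open) to 1 (shut), set as the call begins (left out, the last holds). The fingers move at their own pace and stop on an object; the grip force is fixed at half the most. Time passes only in rows, so rows that repeat a pose let the fingers close. It gives the time, the measured TCP pose, the force, the opening and the grip force at its end, in the units of the state.
- r.get_state(): the state, without advancing time (a new reading comes with each control period).
- r.get_image(name): name is "scene" or "side" or "wrist"; returns a dict with "color" (420x560x3 uint8, blue, green, red), "depth" (420x560 float32, m along the optical axis (not along the pixel's ray), 0 where there is no reading), "K" (3x3 intrinsics, pixels), "extrinsics" (4x4, takes a point from camera to world coordinates). Camera axes: x right, y up, looking along -z (the intrinsics and any distortion apply to the point x, -y, -z); pixel columns grow to the right and rows downward; lengths in m; the calibration is good to about 2 mm. A picture is of the moment at which its call begins.
- r.job_done(): hands the job in; it is judged then, once.
Trained networks look in the newest picture that a camera, given by its name, has taken for a name from the list of things; names that differ only in an ending like _2 or _b are one class to them, and where a whole thing is asked for, a point or a joint stands for the part that bears it (a point fixed in the world has none). Each returns a list of dicts, best first, with "conf" (0 to 1); they miss things now and then, are a little off and sometimes report something else, mostly with a low value. They report only what shows in the picture. A call takes as long as a camera call.
- r.cut_out(camera, query): "region" (420x560 bool, what is visible of it) and "at" ([row, column] as shares, 0 to 1, of the picture: columns of its width, rows of its height, amid what is visible of it).
- r.pinpoint(camera, query): "at" ([row, column] as shares, 0 to 1, of the picture: columns of its width, rows of its height: a listed point, or the origin of a listed thing).
The state is a dict: "t": time; "q": joint angles; "qd": joint speeds; "effort": joint torques, N m; "eef_pos": TCP position; "orientation": TCP orientation; "wrist_force": force on the tool from outside, world axes, zero at the start; "torque": the same for the moment, N m; "grip_width": finger opening in m; "grasp_force": force on a finger pad.
Only numpy, scipy, OpenCV 4.12 (cv2) and the standard library are available. Lean on these libraries where they do the work, as an engineer would, in place of code of your own. Each camera call takes 0.05 s, during which the arm holds its last target. There are 200 camera calls.

## Working session

There is one attempt and no reset: what is moved stays moved. The work goes in short steps, Python scripts to look and compute and a tool call to move; the robot and the scene stay as the last step left them, time stands still between calls to the robot, and variables do not carry over. Pictures are saved under pics/ and viewed, at most 10 in all, crops included, and the job is handed in when it is done.

Besides the shell and the picture viewer there is one more tool, called after "Call:" as name(argument=value, ...) on one line, values as JSON. send_rows: Moves the arm, as the interface text tells. Its arguments: {"type":"object","properties":{"rows":{"type":"array"},"grip":{"type":"number"}},"required":["rows"]}

```bash
mkdir -p pics; cat > h.py <<'E'
import numpy as np, cv2
from bench import r
from scipy.spatial.transform import Rotation as R
def ray(im,at):
    v,u=at[0]*420,at[1]*560
    K=im["K"];d=np.array([(u-K[0,2])/K[0,0],-(v-K[1,2])/K[1,1],-1.]);return d
def world(im,at,depth=None):
    d=ray(im,at);v,u=int(at[0]*420),int(at[1]*560)
    z=im["depth"][v,u] if depth is None else depth
    E=im["extrinsics"];return E[:3,:3]@(d*z)+E[:3,3]
def onz(im,at,z):
    E=im["extrinsics"];d=E[:3,:3]@ray(im,at);o=E[:3,3];return o+d*(z-o[2])/d[2]
def cloud(im,reg):
    v,u=np.nonzero(reg&(im["depth"]>0));K=im["K"];z=im["depth"][v,u]
    p=np.stack([(u+.5-K[0,2])/K[0,0]*z,-(v+.5-K[1,2])/K[1,1]*z,-z],1);E=im["extrinsics"]
    return p@E[:3,:3].T+E[:3,3]
def tool(dp): # world shift -> tool axes mm
    s=r.get_state();w=s["orientation"];return R.from_quat([w[1],w[2],w[3],w[0]]).inv().apply(dp)*1000
E
cat > a.py <<'E'
from h import *
np.set_printoptions(precision=4,suppress=True)
s=r.get_state();print(s["t"],s["eef_pos"],s["orientation"],s["q"])
ims={}
for c in("scene","side"):
    im=r.get_image(c);ims[c]=im;cv2.imwrite(f"pics/{c}0.png",im["color"])
    print(c,im["extrinsics"][:3,3],im["K"][0,0])
    for q,z in(("index_handle",.107),("guide_hole",.06),("driver",.0),("driver_tip",.006),("fixture",0)):
        for d in r.pinpoint(c,q)[:2]:
            print(q,round(d["conf"],2),np.array(d["at"])*[420,560],world(im,d["at"]),"onz",onz(im,d["at"],z))
    for q in("driver","index_handle"):
        for d in r.cut_out(c,q)[:1]:
            p=cloud(im,d["region"]);print("cut",q,d["conf"],len(p),p.mean(0),p.min(0),p.max(0))
            if len(p)>5:
                a=p[:,:2]-np.median(p[:,:2],0);print(np.linalg.svd(a,full_matrices=False)[2][0])
print(r.get_state()["t"])
cv2.imwrite("pics/both0.png",cv2.resize(np.hstack([ims["scene"]["color"],ims["side"]["color"]]),(800,300)))
E
python3 a.py
```

```text
0.0 [0.2123 0.5875 0.2234] [-0.0001  0.1725  0.985  -0.0006] [-1.2655  0.418  -0.0103  1.6142  0.0047  1.1107 -0.053 ]
scene [-0.5979 -0.6115  0.712 ] 499.6255809276295
index_handle 0.59 [258.594 262.304] [0.3989 0.0521 0.0028] onz [ 0.2524 -0.0454  0.107 ]
index_handle 0.58 [204.498 340.424] [ 0.5993 -0.0891  0.1177] onz [ 0.6209 -0.0797  0.107 ]
guide_hole 0.92 [233.604 325.584] [ 0.5057 -0.0889  0.0672] onz [ 0.518  -0.0831  0.06  ]
driver 0.54 [285.096 381.528] [ 0.439  -0.2801 -0.0008] onz [ 0.4377 -0.2805  0.    ]
driver_tip 0.56 [272.202 384.72 ] [ 0.5069 -0.2642 -0.0049] onz [ 0.4901 -0.2695  0.006 ]
fixture 0.66 [240.114 335.608] [ 0.5156 -0.1152  0.0489] onz [ 0.5978 -0.0786  0.    ]
cut driver 0.44 61 [ 0.4104 -0.2969  0.0079] [ 0.3914 -0.3083 -0.0022] [ 0.4376 -0.2827  0.0118]
[-0.9251 -0.3797]
cut index_handle 0.8 1265 [ 0.6036 -0.0998  0.0624] [ 0.5143 -0.1652 -0.0017] [0.8099 0.0614 0.121 ]
[-0.6502 -0.7598]
side [ 0.0512 -0.9807  0.8386] 524.4173059470431
index_handle 0.89 [228.186 343.616] [ 0.5885 -0.0967  0.1188] onz [ 0.5973 -0.0823  0.107 ]
guide_hole 0.73 [250.908 310.912] [ 0.5149 -0.0756  0.0565] onz [ 0.5128 -0.0796  0.06  ]
driver 0.5 [333.606 320.824] [ 0.4392 -0.2894  0.0102] onz [ 0.444  -0.2809  0.    ]
driver_tip 0.56 [318.486 338.52 ] [ 0.5022 -0.2526 -0.0032] onz [ 0.4972 -0.2605  0.006 ]
fixture 0.6 [258.594 344.624] [ 0.5648 -0.1528  0.0747] onz [ 0.615  -0.0718  0.    ]
cut index_handle 0.64 2556 [ 0.6007 -0.1028  0.0616] [ 0.5286 -0.1675 -0.0018] [0.6877 0.0767 0.1217]
[-0.1796 -0.9837]
0.8
```

View pics/scene0.png

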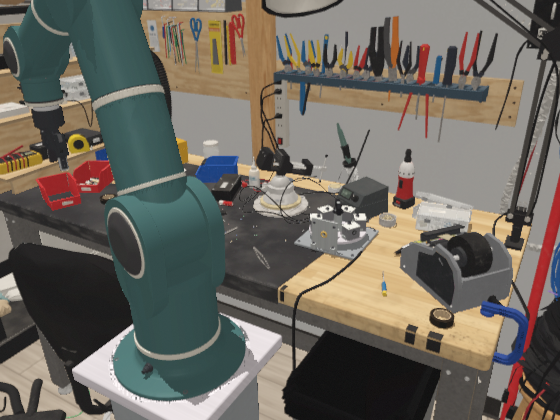

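View pics/side0.png

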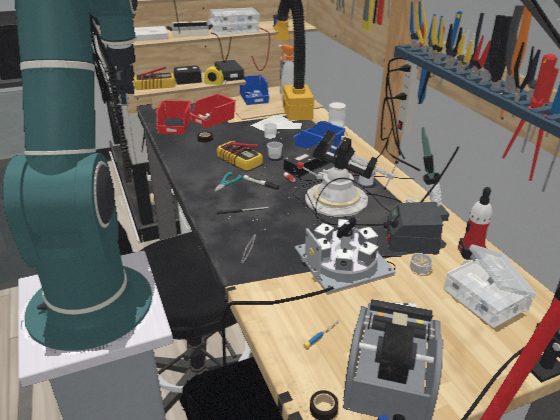

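The scene image shows the fixture at about (340,235), the plate hole at (325,234) facing the robot and the driver at (384,285). In the side image the handle is at (344,228) and the driver at (320,334), with its tip pointing to +x. Both cameras put the fixture centre near (0.60, -0.083) and the driver near (0.44, -0.28). I'll move above the fixture.

Call:
send_rows(rows=[[[-150, -125, -80, 0, 0, 0], [-594, -497, -110, 0, 0, 0], [-594, -497, -110, 0, 0, 0], [-594, -497, -110, 0, 0, 0], [-594, -497, -110, 0, 0, 0], [-594, -497, -110, 0, 0, 0], [-594, -497, -110, 0, 0, 0], [-594, -497, -110, 0, 0, 0], [-594, -497, -110, 0, 0, 0], [-594, -497, -110, 0, 0, 0], [-594, -497, -110, 0, 0, 0], [-594, -497, -110, 0, 0, 0]]], grip=-1)

```text
t: 2.0
eef_pos: [0.511, 0.0743, 0.3118]
orientation: [0.0, 0.172, 0.985, 0.0]
wrist_force: [1.5, 1.2, 0.0]
grip_width: 0.0856
grasp_force: 0.0
```

Call:
send_rows(rows=[[[-124, -105, -20, 0, 0, 0], [-124, -105, -20, 0, 0, 0], [-124, -105, -20, 0, 0, 0], [-124, -105, -20, 0, 0, 0], [-124, -105, -20, 0, 0, 0], [-124, -105, -20, 0, 0, 0]]])

```text
t: 2.6
eef_pos: [0.5911, -0.0641, 0.3309]
orientation: [-0.0, 0.172, 0.985, 0.0]
wrist_force: [-0.0, -0.7, -0.4]
grip_width: 0.0853
grasp_force: 0.0
```

```bash
cat > b.py <<'E'
from h import *
np.set_printoptions(precision=4,suppress=True)
s=r.get_state();print(s["t"],s["eef_pos"],s["q"])
im=r.get_image("wrist");cv2.imwrite("pics/w1.png",im["color"]);np.savez("w1.npz",**im)
print(im["extrinsics"])
for q in("index_handle","guide_hole","driver","driver_tip"):
    for d in r.pinpoint("wrist",q)[:2]:print(q,d["conf"],np.array(d["at"])*[420,560],world(im,d["at"]))
p=cloud(im,np.ones((420,560),bool))
b=p[(p[:,2]>.112)&(p[:,2]<.128)&(np.hypot(p[:,0]-.6,p[:,1]+.085)<.07)]
rc=cv2.minAreaRect((b[:,:2]*1000).astype(np.float32));print(len(b),b.mean(0),rc)
m=p[(p[:,2]>.095)&(p[:,2]<.108)&(p[:,0]<.55)&(p[:,0]>.47)&(abs(p[:,1]+.085)<.08)]
if len(m)>5: print("plate",len(m),m.mean(0),cv2.minAreaRect((m[:,:2]*1000).astype(np.float32)))
E
python3 b.py
```

```text
2.6 [ 0.5911 -0.0641  0.3309] [-0.3272  0.3066  0.4921  1.568  -0.1485  1.3049  1.4089]
[[ 0.34   -0.9015 -0.2678  0.5222]
 [ 0.9404  0.3255  0.0982 -0.0394]
 [-0.0013 -0.2852  0.9585  0.4809]
 [ 0.      0.      0.      1.    ]]
index_handle 0.97 [192.906 269.416] [ 0.6018 -0.0791  0.1223]
guide_hole 0.7 [115.206 243.32 ] [ 0.5081 -0.0879  0.0014]
driver_tip 0.88 [148.806 127.4  ] [ 0.4946 -0.2639  0.0078]
715 [ 0.6043 -0.0809  0.119 ] ((605.6695556640625, -81.16937255859375), (71.72511291503906, 14.36210823059082), 29.091463088989258)
plate 318 [ 0.5172 -0.0812  0.1022] ((516.1254272460938, -81.67483520507812), (78.14015197753906, 7.373061180114746), 89.95027923583984)
```

View pics/w1.png

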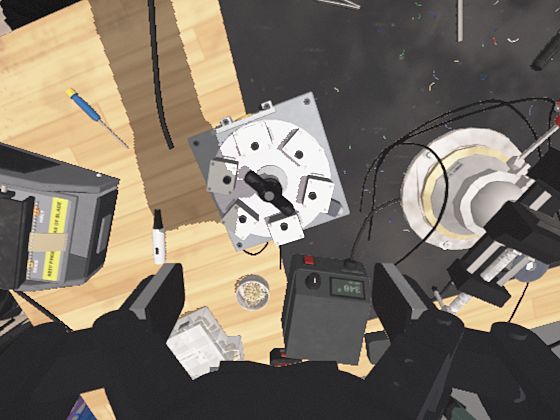

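The wrist view shows the bar at (269,193), the driver at (95,115) with its tip at (127,147), and the plate along the top of the fixture at about (250,112). The bar centre is (0.606, -0.081) and its length lies at 29°. The measured top of 0.119 and length of 71.7 mm match the given sizes. Fixture yaw is about 0. I'll align the jaws and descend.

Call:
send_rows(rows=[[[-5, -3, 25, 0, 0, -1.4], [-10, -6, 50, 0, 0, -2.8], [-15, -8, 75, 0, 0, -4.2], [-19.5, -11, 100, 0, 0, -5.6], [-19.5, -11, 120, 0, 0, -7.0], [-19.5, -11, 140, 0, 0, -8.17], [-19.5, -11, 160, 0, 0, -8.17], [-19.5, -11, 180, 0, 0, -8.17], [-19.5, -11, 195, 0, 0, -8.17], [-19.5, -11, 208, 0, 0, -8.17], [-19.5, -11, 218, 0, 0, -8.17], [-19.5, -11, 218, 0, 0, -8.17]]])

```text
t: 4.05
eef_pos: [0.6054, -0.0815, 0.1121]
orientation: [-0.001, -0.252, 0.968, 0.0]
wrist_force: [-0.2, -0.3, -0.6]
grip_width: 0.0856
grasp_force: 0.0
```

Call:
send_rows(rows=[[[0, 0, 0, 0, 0, 0], [0, 0, 0, 0, 0, 0], [0, 0, 0, 0, 0, 0], [0, 0, 0, 0, 0, 0], [0, 0, 0, 0, 0, 0], [0, 0, 0, 0, 0, 0], [0, 0, 0, 0, 0, 0], [0, 0, 0, 0, 0, 0]]], grip=1)

```text
t: 4.85
eef_pos: [0.6059, -0.0817, 0.1132]
orientation: [-0.0, -0.252, 0.968, -0.0]
wrist_force: [0.0, 0.2, 0.9]
grip_width: -0.0001
grasp_force: 0.0
```

```bash
cat > c.py <<'E'
from h import *
import sys
n=sys.argv[1];a=[]
for c in("wrist","side"):
    im=r.get_image(c);a.append(im["color"])
cv2.imwrite(f"pics/{n}.png",np.hstack([cv2.resize(a[0],(400,300)),cv2.resize(a[1][170:320,260:460],(400,300),interpolation=2)]))
s=r.get_state();print(s["t"],s["eef_pos"],s["grip_width"],s["grasp_force"],s["q"],s["wrist_force"])
E
python3 c.py g1
```

```text
4.95 [ 0.60586076 -0.0816893   0.11320248] 0.00013007526659844547 0.0 [-0.13514425  0.52971866  0.29069355  1.75009457 -0.18751393  0.88893962
  2.31611612] [-0.47883166 -0.02743682 -1.05845945]
```

View pics/g1.png

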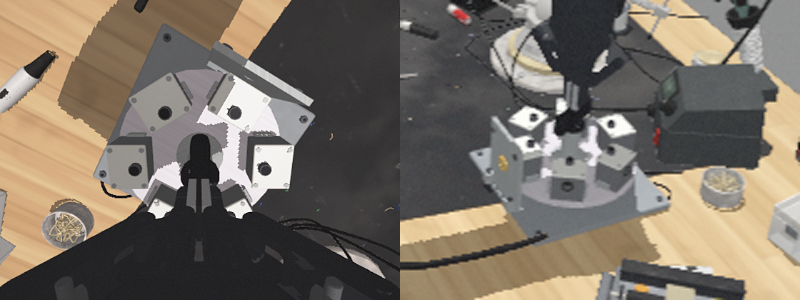

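```bash
python3 - <<'E'
from h import *
a=r.get_image("wrist");c=a["color"][150:330,190:370];b=r.get_image("side")["color"][185:265,310:390]
cv2.imwrite("pics/g2.png",np.hstack([cv2.resize(c,(400,400),interpolation=2),cv2.resize(b,(400,400),interpolation=2)]))
s=r.get_state();print(s["grip_width"],s["grasp_force"])
p=cloud(a,np.ones((420,560),bool));b=p[(p[:,2]>.1)&(np.hypot(p[:,0]-.606,p[:,1]+.081)<.05)];print(len(b));
for z in np.arange(.1,.16,.005):print(round(z,3),((b[:,2]>=z)&(b[:,2]<z+.005)).sum())
E
```

```text
0.00011821274033635154 0.0
46127
0.1 52
0.105 69
0.11 72
0.115 1225
0.12 320
0.125 190
0.13 290
0.135 334
0.14 359
0.145 399
0.15 286
0.155 648
```

View pics/g2.png

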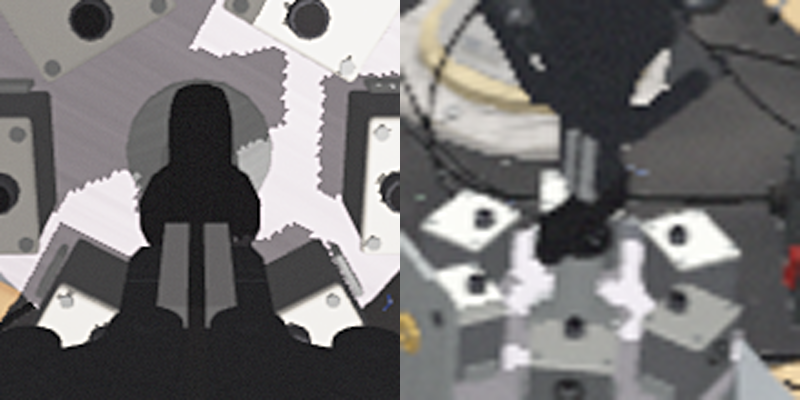

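```bash
python3 - <<'E'
from h import *
np.set_printoptions(precision=3,suppress=True)
a=r.get_image("wrist")
for u in (270,279,287):
  for v in range(195,290,8):
    print(u,v,world(a,((v+.5)/420,(u+.5)/560)))
E
```

```text
270 195 [ 0.577 -0.102  0.112]
270 203 [ 0.579 -0.101  0.119]
270 211 [ 0.582 -0.099  0.12 ]
270 219 [ 0.586 -0.097  0.12 ]
270 227 [ 0.589 -0.095  0.119]
270 235 [ 0.593 -0.093  0.12 ]
270 243 [ 0.597 -0.091  0.118]
270 251 [ 0.598 -0.09   0.126]
270 259 [ 0.598 -0.09   0.133]
270 267 [ 0.598 -0.09   0.141]
270 275 [ 0.597 -0.09   0.149]
270 283 [ 0.597 -0.09   0.155]
279 195 [ 0.574 -0.098  0.116]
279 203 [ 0.577 -0.097  0.12 ]
279 211 [ 0.58  -0.095  0.12 ]
279 219 [ 0.583 -0.093  0.12 ]
279 227 [ 0.587 -0.091  0.12 ]
279 235 [ 0.59  -0.09   0.121]
279 243 [ 0.594 -0.088  0.121]
279 251 [ 0.596 -0.086  0.124]
279 259 [ 0.596 -0.087  0.134]
279 267 [ 0.596 -0.087  0.142]
279 275 [ 0.596 -0.087  0.149]
279 283 [ 0.596 -0.086  0.154]
287 195 [ 0.573 -0.095  0.112]
287 203 [ 0.575 -0.094  0.12 ]
287 211 [ 0.579 -0.092  0.119]
287 219 [ 0.582 -0.09   0.119]
287 227 [ 0.585 -0.088  0.12 ]
287 235 [ 0.589 -0.086  0.118]
287 243 [ 0.592 -0.084  0.12 ]
287 251 [ 0.594 -0.083  0.125]
287 259 [ 0.594 -0.083  0.133]
287 267 [ 0.595 -0.083  0.14 ]
287 275 [ 0.594 -0.084  0.148]
287 283 [ 0.594 -0.084  0.155]
```

```bash
python3 - <<'E'
from h import *
np.set_printoptions(precision=4,suppress=True)
a=dict(np.load("w1.npz"));p=cloud(a,np.ones((420,560),bool))
t=np.array([.5911,-.0641,.3309]);q=p[(p[:,2]>.24)]-t
ty=np.array([.34,.94,0]);tx=np.array([-.94,.34,0])
L=np.c_[q@tx,q@ty,-q[:,2]]
print(len(L))
for s in(-1,1):
    m=L[L[:,1]*s>0];i=np.argsort(-m[:,2])[:200];print(m[i[::25]]*1000)
E
```

```text
47516
[[ -1.8151 -43.372  -19.9252]
 [  5.1827 -42.7303 -21.6808]
 [ -1.3819 -43.0749 -22.4216]
 [ -6.9097 -42.8253 -23.3581]
 [ -4.5509 -42.9273 -23.8736]
 [ 10.9273 -48.7883 -24.4113]
 [  0.5845 -43.0621 -24.9432]
 [-10.0207 -43.3233 -25.666 ]]
[[  5.0312  42.4805 -20.3207]
 [ -0.8427  42.2019 -21.4785]
 [  7.4719  42.6256 -22.1774]
 [  3.0153  42.3304 -23.0074]
 [ -9.0644  42.2215 -23.8717]
 [ -0.1965  42.2304 -24.3176]
 [ -8.4298  42.341  -24.8441]
 [ -6.9681  42.4649 -25.5293]]
```

Call:
send_rows(rows=[[[0, 0, -15, 0, 0, 0], [0, 0, -30, 0, 0, 0], [0, 0, -40, 0, 0, 0]]])

```text
t: 5.4
eef_pos: [0.6065, -0.0819, 0.1556]
orientation: [0.001, -0.252, 0.968, -0.0]
wrist_force: [-0.5, -0.3, -0.6]
grip_width: -0.0001
grasp_force: 0.0
```

```bash
python3 - <<'E'
from h import *
np.set_printoptions(precision=4,suppress=True)
im=r.get_image("wrist");np.savez("w2.npz",**im);s=r.get_state();print(s["eef_pos"],s["grip_width"])
for u in (270,279,287):
  for v in range(236,300,7): print(u,v,world(im,((v+.5)/420,(u+.5)/560)))
side=r.get_image("side")
cv2.imwrite("pics/g3.png",np.hstack([cv2.resize(im["color"][150:330,190:370],(400,400),interpolation=2),cv2.resize(side["color"][165:265,300:400],(400,400),interpolation=2)]))
p=cloud(im,np.ones((420,560),bool))
b=p[(p[:,2]>.112)&(p[:,2]<.125)&(np.hypot(p[:,0]-.606,p[:,1]+.081)<.05)]
print(cv2.minAreaRect((b[:,:2]*1000).astype(np.float32)))
E
```

```text
[ 0.6071 -0.0819  0.1568] 0.00010575449783327313
270 236 [ 0.6099 -0.0854  0.1177]
270 243 [ 0.6143 -0.083   0.117 ]
270 250 [ 0.6187 -0.0806  0.1165]
270 257 [ 0.5986 -0.09    0.1735]
270 264 [ 0.5983 -0.09    0.181 ]
270 271 [ 0.598  -0.09    0.1878]
270 278 [ 0.5422 -0.1175  0.3053]
270 285 [ 0.5979 -0.0898  0.1986]
270 292 [ 0.5972 -0.09    0.2047]
270 299 [ 0.5969 -0.0901  0.2097]
279 236 [ 0.6057 -0.0812  0.1217]
279 243 [ 0.61   -0.0789  0.1212]
279 250 [ 0.6145 -0.0763  0.1202]
279 257 [ 0.5963 -0.0867  0.1744]
279 264 [ 0.5967 -0.0865  0.1803]
279 271 [ 0.5965 -0.0866  0.187 ]
279 278 [ 0.5967 -0.0866  0.1926]
279 285 [ 0.596  -0.087   0.1993]
279 292 [ 0.5977 -0.086   0.2009]
279 299 [ 0.6007 -0.0844  0.2001]
287 236 [ 0.6036 -0.0767  0.1208]
287 243 [ 0.6082 -0.0741  0.1193]
287 250 [ 0.6125 -0.0717  0.119 ]
287 257 [ 0.5952 -0.0832  0.1729]
287 264 [ 0.5946 -0.0838  0.1814]
287 271 [ 0.595  -0.0837  0.1869]
287 278 [ 0.5951 -0.0838  0.1926]
287 285 [ 0.5951 -0.084   0.1981]
287 292 [ 0.594  -0.0849  0.2052]
287 299 [ 0.5945 -0.0847  0.2089]
((594.9839477539062, -86.5556869506836), (47.96408462524414, 13.732177734375), 28.74617576599121)
```

View pics/g3.png

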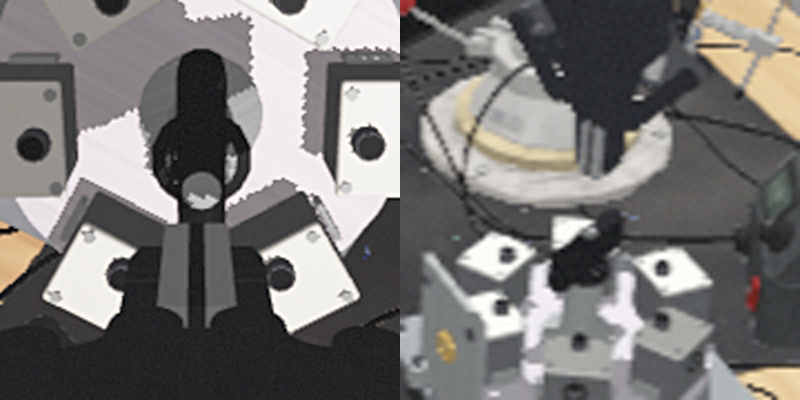

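The closed fingertips measure z = 0.172 with the TCP at 0.156. They therefore end about 16 mm behind the reported TCP, not 17 mm ahead, and the jaws closed above the bar. I'll correct for this measured offset: open, then go down to TCP z of about 0.082.

Call:
send_rows(rows=[[[0, 0, 0, 0, 0, 0], [0, 0, 0, 0, 0, 0], [0, 0, 0, 0, 0, 0], [0, 0, 0, 0, 0, 0], [0, 0, 10, 0, 0, 0], [0, 0, 25, 0, 0, 0], [0, 0, 40, 0, 0, 0], [0, 0, 52, 0, 0, 0], [0, 0, 62, 0, 0, 0], [0, 0, 69, 0, 0, 0], [0, 0, 73, 0, 0, 0], [0, 0, 73, 0, 0, 0]]], grip=-1)

```text
t: 6.7
eef_pos: [0.6058, -0.0817, 0.0798]
orientation: [-0.0, -0.252, 0.968, 0.0]
wrist_force: [-0.6, -0.4, 0.7]
grip_width: 0.0855
grasp_force: 0.0
```

Call:
send_rows(rows=[[[0, 0, 0, 0, 0, 0], [0, 0, 0, 0, 0, 0], [0, 0, 0, 0, 0, 0], [0, 0, 0, 0, 0, 0], [0, 0, 0, 0, 0, 0], [0, 0, 0, 0, 0, 0], [0, 0, 0, 0, 0, 0]]], grip=1)

```text
t: 7.4
eef_pos: [0.6056, -0.0809, 0.0807]
orientation: [-0.0, -0.252, 0.968, 0.001]
wrist_force: [-6.2, 4.2, 9.6]
grip_width: 0.02
grasp_force: 58.3
```

Gripped (58 N). Turning clockwise by 60°.

Call:
send_rows(rows=[[[0, 0, 0, 0, 0, 0.8], [0, 0, 0, 0, 0, 1.8], [0, 0, 0, 0, 0, 2.8], [0, 0, 0, 0, 0, 3.8], [0, 0, 0, 0, 0, 4.8], [0, 0, 0, 0, 0, 5.8], [0, 0, 0, 0, 0, 6.8], [0, 0, 0, 0, 0, 7.8], [0, 0, 0, 0, 0, 8.8], [0, 0, 0, 0, 0, 9.6], [0, 0, 0, 0, 0, 10.1], [0, 0, 0, 0, 0, 10.1]]])

```text
t: 8.6
eef_pos: [0.6056, -0.0805, 0.0807]
orientation: [-0.001, 0.271, 0.962, 0.001]
wrist_force: [-7.7, 6.2, 13.2]
grip_width: 0.0198
grasp_force: 58.8
```

Call:
send_rows(rows=[[[0, 0, 0, 0, 0, 0], [0, 0, 0, 0, 0, 0], [0, 0, 0, 0, 0, 0], [0, 0, 0, 0, 0, 0], [0, 0, 0, 0, 0, 0], [0, 0, -20, 0, 0, 0], [0, 0, -50, 0, 0, 0], [0, 0, -90, 0, 0, 0], [0, 0, -130, 0, 0, 0], [0, 0, -170, 0, 0, 0], [0, 0, -190, 0, 0, 0], [0, 0, -190, 0, 0, 0]]], grip=-1)

```text
t: 9.8
eef_pos: [0.607, -0.0821, 0.2733]
orientation: [0.002, 0.271, 0.963, 0.001]
wrist_force: [-0.1, -0.1, -1.0]
grip_width: 0.0854
grasp_force: 0.0
```

```bash
cat > d.py <<'E'
from h import *
np.set_printoptions(precision=4,suppress=True)
s=r.get_state();print(s["t"],s["eef_pos"],s["orientation"],s["q"])
im=r.get_image("wrist")
p=cloud(im,np.ones((420,560),bool))
b=p[(p[:,2]>.112)&(p[:,2]<.126)&(np.hypot(p[:,0]-.606,p[:,1]+.081)<.05)]
print("bar",len(b),cv2.minAreaRect((b[:,:2]*1000).astype(np.float32)))
m=p[(p[:,2]>.095)&(p[:,2]<.108)&(p[:,0]<.55)&(p[:,0]>.47)&(abs(p[:,1]+.085)<.08)]
print("plate",len(m),cv2.minAreaRect((m[:,:2]*1000).astype(np.float32)))
g=p[(p[:,2]>.003)&(p[:,2]<.03)&(p[:,0]>.36)&(p[:,0]<.49)&(p[:,1]<-.2)&(p[:,1]>-.36)]
if len(g)>5: print("drv",len(g),g.mean(0),g[:,2].max(),cv2.minAreaRect((g[:,:2]*1000).astype(np.float32)))
for q in("driver","driver_tip"):
    for d in r.pinpoint("wrist",q)[:1]:print(q,d["conf"],onz(im,d["at"],.006))
E
python3 d.py; python3 - <<'E'
import sys;sys.path.insert(0,".")
from h import *
a=dict(np.load("w1.npz"));p=cloud(a,np.ones((420,560),bool))
g=p[(p[:,2]>.004)&(p[:,2]<.03)&(p[:,0]>.36)&(p[:,0]<.52)&(p[:,1]<-.22)&(p[:,1]>-.36)]
print("w1 drv",len(g),g.mean(0),g[:,2].max(),cv2.minAreaRect((g[:,:2]*1000).astype(np.float32)))
print(r.get_state()["t"])
E
```

```text
9.8 [ 0.607  -0.0821  0.2733] [0.0022 0.2711 0.9626 0.0006] [-0.3956  0.4064  0.6434  1.61   -0.2576  1.2067  1.3218]
bar 986 ((605.84326171875, -81.43547058105469), (14.016950607299805, 71.83598327636719), 59.735198974609375)
plate 499 ((516.0819702148438, -81.47152709960938), (7.676692485809326, 77.88228607177734), 0.3322611451148987)
drv 634 [ 0.4319 -0.2953  0.0103] 0.02974007710288168 ((425.4090576171875, -284.8800354003906), (129.07861328125, 150.25765991210938), 0.04591071978211403)
driver 0.93 [ 0.4444 -0.2818  0.006 ]
driver_tip 0.91 [ 0.4935 -0.2636  0.006 ]
w1 drv 667 [ 0.45350221 -0.3050018   0.01307962] 0.029807994046925246 ((457.5596618652344, -301.89593505859375), (104.51022338867188, 112.96556091308594), 55.95796585083008)
9.95
```

The bar now lies at -30.3°, a turn of 59.4°, so the table is home. The driver origin is (0.444, -0.282), the tip is (0.4935, -0.264) and its axis is at 20.3°. I'll move above the barrel and turn the jaws, and also refine the fingertip offset from the saved picture.

```bash
python3 - <<'E'
from h import *
a=dict(np.load("w2.npz"))
for u in(266,272,285,291):
    c=[(v,round(float(world(a,((v+.5)/420,(u+.5)/560))[2]),4)) for v in range(248,260)];print(u,c)
s=r.get_state();w=s["orientation"]
print(tool(np.array([.4163,-.2922,.16])-s["eef_pos"]))
E
```

```text
266 [(248, 0.0372), (249, 0.0365), (250, 0.0369), (251, 0.1669), (252, 0.1688), (253, 0.1699), (254, 0.171), (255, 0.173), (256, 0.1725), (257, 0.1741), (258, 0.1751), (259, 0.1762)]
272 [(248, 0.1184), (249, 0.1187), (250, 0.1182), (251, 0.1677), (252, 0.1692), (253, 0.1696), (254, 0.1716), (255, 0.1713), (256, 0.1729), (257, 0.1735), (258, 0.175), (259, 0.1771)]
285 [(248, 0.1188), (249, 0.1195), (250, 0.1189), (251, 0.1678), (252, 0.1686), (253, 0.1697), (254, 0.1714), (255, 0.1721), (256, 0.1733), (257, 0.174), (258, 0.1749), (259, 0.1759)]
291 [(248, 0.0377), (249, 0.0384), (250, 0.0378), (251, 0.1683), (252, 0.1689), (253, 0.1694), (254, 0.1711), (255, 0.1708), (256, 0.1729), (257, 0.1737), (258, 0.1755), (259, 0.1756)]
[  51.43090426 -278.40636094  109.47661019]
```

Call:
send_rows(rows=[[[4, -24, 0, 0, 0, 1.4], [8, -48, 0, 0, 0, 2.8], [13, -72, 0, 0, 0, 4.2], [17, -96, 10, 0, 0, 5.6], [22, -120, 20, 0, 0, 7.0], [26, -144, 30, 0, 0, 8.4], [31, -168, 40, 0, 0, 9.8], [35, -192, 50, 0, 0, 11.2], [40, -216, 60, 0, 0, 12.6], [44, -240, 70, 0, 0, 14.0], [48, -264, 80, 0, 0, 15.4], [51, -278, 80, 0, 0, 16.8]]])

```text
t: 11.15
eef_pos: [0.415, -0.293, 0.1885]
orientation: [-0.001, 0.916, 0.401, -0.001]
wrist_force: [0.4, 0.1, 0.6]
grip_width: 0.0855
grasp_force: 0.0
```

Call:
send_rows(rows=[[[0, 0, 0, 0, 0, 1.4], [0, 0, 0, 0, 0, 2.8], [0, 0, 0, 0, 0, 4.2], [0, 0, 0, 0, 0, 4.57], [0, 0, 0, 0, 0, 4.57], [0, 0, 0, 0, 0, 4.57]]])

```text
t: 11.75
eef_pos: [0.417, -0.2921, 0.1897]
orientation: [-0.0, 0.984, 0.177, -0.001]
wrist_force: [-0.2, -0.3, 0.8]
grip_width: 0.0857
grasp_force: 0.0
```

```bash
python3 - <<'E'
from h import *
np.set_printoptions(precision=4,suppress=True)
s=r.get_state();print(s["t"],s["eef_pos"],s["orientation"],s["q"])
w=s["orientation"];print("yaw y",np.degrees(np.arctan2(*R.from_quat([w[1],w[2],w[3],w[0]]).apply([0,1,0])[[1,0]])))
im=r.get_image("wrist");cv2.imwrite("pics/w3.png",im["color"])
P={}
for q in("driver","driver_tip"):
    for d in r.pinpoint("wrist",q)[:1]:P[q]=onz(im,d["at"],.006);print(q,d["conf"],np.array(d["at"])*[420,560],P[q])
for d in r.cut_out("wrist","driver")[:1]:
    p=cloud(im,d["region"]);b=p[(p[:,2]>.004)&(p[:,2]<.02)];print(d["conf"],len(p),len(b),b.mean(0),b[:,2].max(),cv2.minAreaRect((b[:,:2]*1000).astype(np.float32)))
p=cloud(im,np.ones((420,560),bool));h=p[(p[:,2]>.02)&(p[:,2]<.15)&(np.hypot(*(p[:,:2]-[.416,-.292]).T)<.1)];print("obst",len(h),h.min(0) if len(h) else"",h.max(0) if len(h) else"")
E
```

```text
11.75 [ 0.417  -0.2921  0.1897] [-0.0001  0.9842  0.1772 -0.0005] [-0.3712  0.4907  1.1866  1.9595 -0.5268  1.0504 -0.1627]
yaw y -69.583019245167
driver 0.6 [156.492 276.08 ] [ 0.4425 -0.2804  0.006 ]
driver_tip 0.88 [101.388 279.496] [ 0.4946 -0.2648  0.006 ]
0.88 628 617 [ 0.4276 -0.291   0.0101] 0.014407567031215818 ((442.6760559082031, -284.7739562988281), (105.33792114257812, 10.998258590698242), 22.343088150024414)
obst 3307 [ 0.4588 -0.3823  0.0202] [ 0.5139 -0.311   0.1221]
```

View pics/w3.png

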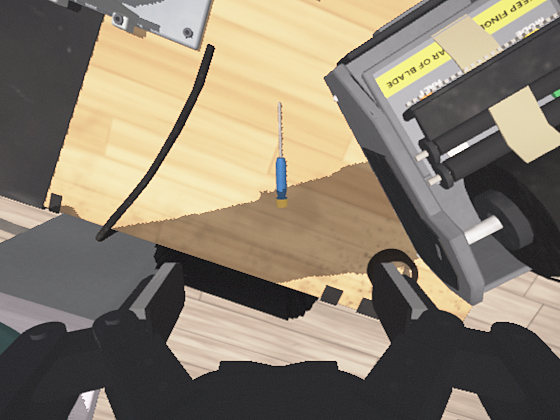

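```bash
python3 - <<'E'
from h import *
np.set_printoptions(precision=1,suppress=True)
s=r.get_state();w=s["orientation"];Rm=R.from_quat([w[1],w[2],w[3],w[0]])
P=[cloud(r.get_image("wrist"),np.ones((420,560),bool)),cloud(dict(np.load("w1.npz")),np.ones((420,560),bool)),cloud(r.get_image("side"),np.ones((420,560),bool))]
for p in P:
    q=p[(p[:,2]>.02)&(p[:,2]<.15)];L=Rm.inv().apply(q-s["eef_pos"])*1000
    for lo,hi in((.02,.07),(.07,.15)):
        k=(q[:,2]>lo)&(q[:,2]<hi)&(L[:,1]>10)&(L[:,1]<130)&(abs(L[:,0])<130)
        l=L[k]; print(lo,k.sum(),[ (a,round(float(l[(l[:,0]>=a)&(l[:,0]<a+20)][:,1].min())) ) for a in range(-60,121,20) if ((l[:,0]>=a)&(l[:,0]<a+20)).sum()>3])
print(r.get_state()["t"])
E
```

```text
0.02 2296 [(-60, 128), (-40, 116), (-20, 104), (0, 92), (20, 80), (40, 69), (60, 57), (80, 45), (100, 43), (120, 61)]
0.07 19823 [(-60, 128), (-40, 116), (-20, 104), (0, 91), (20, 80), (40, 69), (60, 57), (80, 47), (100, 50), (120, 95)]
0.02 1860 [(-40, 117), (-20, 105), (0, 92), (20, 80), (40, 70), (60, 58), (80, 45), (100, 43), (120, 58)]
0.07 5574 [(0, 93), (20, 80), (40, 70), (60, 58), (80, 48), (100, 50), (120, 93)]
0.02 44 [(-20, 123), (0, 111), (20, 97), (40, 86), (60, 74)]
0.07 814 [(-40, 121), (-20, 115), (0, 98), (20, 86), (40, 73), (60, 70), (80, 64)]
12.05
```

The driver lies between the pads, with its tip at (280,101) and barrel at (281,180). The grey device at right clears the fingers by about 25 mm. I'll descend with the jaws half closed.

Call:
send_rows(rows=[[[0, 1, 30, 0, 0, -0.15], [0, 2.5, 60, 0, 0, -0.15], [0, 2.5, 90, 0, 0, -0.15], [0, 2.5, 120, 0, 0, -0.15], [0, 2.5, 145, 0, 0, -0.15], [0, 2.5, 165, 0, 0, -0.15], [0, 2.5, 178, 0, 0, -0.15], [0, 2.5, 186, 0, 0, -0.15], [0, 2.5, 190, 0, 0, -0.15], [0, 2.5, 190, 0, 0, -0.15]]], grip=0.2)

```text
t: 13.05
eef_pos: [0.4183, -0.2947, 0.0004]
orientation: [0.0, 0.983, 0.184, 0.0]
wrist_force: [0.6, -0.2, 0.1]
grip_width: 0.0343
grasp_force: 0.0
```

Call:
send_rows(rows=[[[0, 0, 3, 0, 0, 0], [0, 0, 5, 0, 0, 0], [0, 0, 6.5, 0, 0, 0], [0, 0, 6.5, 0, 0, 0]]])

```text
t: 13.45
eef_pos: [0.4182, -0.2945, -0.0063]
orientation: [0.0, 0.983, 0.184, 0.0]
wrist_force: [0.1, -0.6, -0.1]
grip_width: 0.0342
grasp_force: 0.0
```

Call:
send_rows(rows=[[[0, 0, 0, 0, 0, 0], [0, 0, 0, 0, 0, 0], [0, 0, 0, 0, 0, 0], [0, 0, 0, 0, 0, 0], [0, 0, 0, 0, 0, 0]]], grip=1)

```text
t: 13.95
eef_pos: [0.4182, -0.2946, -0.006]
orientation: [0.0, 0.983, 0.184, 0.0]
wrist_force: [-1.0, 1.6, 6.4]
grip_width: 0.0101
grasp_force: 58.8
```

Gripped. I'll lift, turn the blade to point along +x, and carry it to in front of the plate.

Call:
send_rows(rows=[[[0, 0, -20, 0, 0, 0], [0, 0, -45, 0, 0, 0], [3, -10, -70, 0, 0, 0.4], [10, -30, -75, 0, 0, 0.9], [18, -55, -75, 0, 0, 1.4], [26, -80, -75, 0, 0, 1.9], [34, -105, -75, 0, 0, 2.4], [42, -130, -75, 0, 0, 2.9], [50, -155, -75, 0, 0, 3.3], [58, -180, -75, 0, 0, 3.55], [66, -203, -75, 0, 0, 3.55], [66, -203, -75, 0, 0, 3.55]]])

```text
t: 15.15
eef_pos: [0.4061, -0.0788, 0.0685]
orientation: [-0.0, 1.0, 0.001, -0.0]
wrist_force: [0.3, -1.2, -0.1]
grip_width: 0.0103
grasp_force: 58.9
```

```bash
cat > e.py <<'E'
from h import *
import sys
np.set_printoptions(precision=4,suppress=True)
s=r.get_state();print(s["t"],s["eef_pos"],s["q"],s["wrist_force"],s["grip_width"],s["grasp_force"])
w=s["orientation"];Rm=R.from_quat([w[1],w[2],w[3],w[0]]);print("tool x",Rm.apply([1,0,0]))
im=r.get_image("wrist");sd=r.get_image("side")
for c,i in(("wrist",im),("side",sd)):
    for d in r.pinpoint(c,"driver_tip")[:1]:print(c,d["conf"],np.array(d["at"])*[420,560],"d",world(i,d["at"]),"z",onz(i,d["at"],s["eef_pos"][2]+.012))
    for d in r.cut_out(c,"driver")[:1]:
        p=cloud(i,d["region"])
        p=p[(abs(p[:,1]-s["eef_pos"][1])<.02)]
        print("cut",d["conf"],len(p))
        for a in np.arange(.0,.1,.01):
            k=p[(p[:,0]-s["eef_pos"][0]>=a)&(p[:,0]-s["eef_pos"][0]<a+.01)]
            if len(k)>2:print(round(a,3),len(k),np.median(k,0),k.max(0))
p=cloud(im,np.ones((420,560),bool));m=p[(p[:,2]>.095)&(p[:,2]<.108)&(p[:,0]<.55)&(p[:,0]>.49)&(abs(p[:,1]+.085)<.08)]
if len(m)>9:print("plate",len(m),m[:,0].min(),cv2.minAreaRect((m[:,:2]*1000).astype(np.float32)))
cv2.imwrite(f"pics/{sys.argv[1]}.png",np.hstack([cv2.resize(im["color"],(400,300)),cv2.resize(sd["color"][190:310,240:400],(400,300),interpolation=2)]))
E
python3 e.py t1
```

```text
15.15 [ 0.4061 -0.0788  0.0685] [-0.8199  0.5886  1.1574  2.2668 -0.7984  0.7904 -0.6768] [ 0.3491 -1.223  -0.1355] 0.010289433144668132 58.925607204437256
tool x [ 1.      0.0025 -0.0008]
wrist 0.86 [ 84.882 279.888] d [ 0.4951 -0.0799  0.0018] z [ 0.4893 -0.0795  0.0805]
cut 0.62 3006
0.0 430 [ 0.4112 -0.0791  0.0855] [ 0.4161 -0.074   0.0874]
0.01 475 [ 0.4213 -0.0787  0.0854] [ 0.426  -0.0736  0.0876]
0.02 440 [ 0.4302 -0.0787  0.0844] [ 0.4359 -0.0737  0.0873]
0.03 130 [ 0.4409 -0.0788  0.0817] [ 0.4459 -0.0777  0.0832]
0.04 123 [ 0.4507 -0.0786  0.0818] [ 0.4561 -0.0777  0.0833]
0.05 126 [ 0.4607 -0.079   0.0818] [ 0.466  -0.0777  0.0838]
0.06 156 [ 0.471  -0.0786  0.0815] [ 0.4759 -0.0773  0.0833]
0.07 141 [ 0.4809 -0.0786  0.0816] [ 0.486  -0.0773  0.0832]
0.08 22 [ 0.4867 -0.0788  0.0815] [ 0.4875 -0.0777  0.083 ]
cut 0.46 30
0.02 6 [ 0.4278 -0.087   0.0829] [ 0.4294 -0.0824  0.0851]
plate 594 0.5111780994052758 ((512.9366455078125, -80.92015075683594), (3.4740030765533447, 77.93927001953125), 0.04064852371811867)
```

View pics/t1.png

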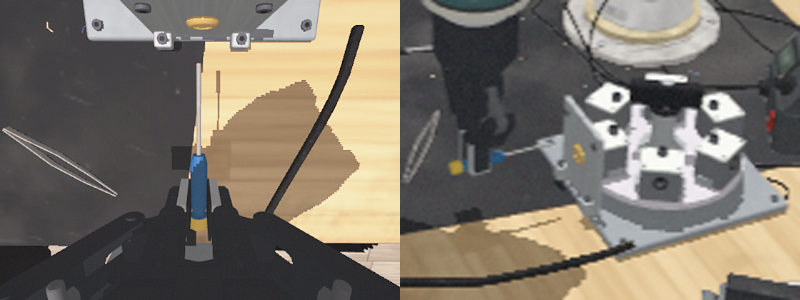

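The blade is level and along +x, with its axis at (y = -0.0787, z = 0.080) and tip at x = 0.4877. The plate's middle is at y = -0.081 and the collar is straight ahead at (203,22) in the wrist half. I'll shift to the hole axis first, then check.

Call:
send_rows(rows=[[[0, 1, 7, 0, 0, 0], [0, 2.3, 14, 0, 0, 0], [0, 2.3, 20, 0, 0, 0], [0, 2.3, 20, 0, 0, 0], [5, 2.3, 20, 0, 0, 0], [10, 2.3, 20, 0, 0, 0], [13, 2.3, 20, 0, 0, 0], [13, 2.3, 20, 0, 0, 0], [13, 2.3, 20, 0, 0, 0]]])

```text
t: 16.35
eef_pos: [0.4192, -0.0838, 0.0487]
orientation: [0.0, 1.0, -0.001, 0.0]
wrist_force: [-1.2, -0.4, -0.2]
grip_width: 0.0101
grasp_force: 58.9
```

```bash
python3 e.py t2; python3 - <<'E'
import cv2
from h import *
im=r.get_image("wrist");s=r.get_image("side")
for c,i in(("wrist",im),("side",s)):
    for d in r.pinpoint(c,"guide_hole")[:1]:print(c,d["conf"],onz(i,d["at"],.06),world(i,d["at"]))
cv2.imwrite("pics/t3.png",np.hstack([cv2.resize(im["color"][0:150,200:360],(400,375),interpolation=2),cv2.resize(s["color"][220:280,280:344],(400,375),interpolation=2)]))
E
```

```text
16.35 [ 0.4192 -0.0838  0.0487] [-0.7478  0.6341  1.0842  2.2443 -0.8532  0.7682 -0.6409] [-1.1789 -0.4409 -0.1748] 0.010100268852843262 58.925809264183044
tool x [ 1.     -0.0012  0.    ]
wrist 0.7 [ 87.99  281.008] d [ 0.5052 -0.0859  0.0009] z [ 0.5012 -0.0853  0.0607]
cut 0.7 3270
0.0 480 [ 0.4242 -0.0837  0.0658] [ 0.4292 -0.0764  0.074 ]
0.01 503 [ 0.4343 -0.0837  0.0657] [ 0.4392 -0.0781  0.071 ]
0.02 453 [ 0.4435 -0.0838  0.0647] [ 0.4491 -0.0787  0.0679]
0.03 143 [ 0.4544 -0.0842  0.0619] [ 0.4591 -0.0829  0.0635]
0.04 140 [ 0.4643 -0.0842  0.0619] [ 0.4692 -0.0829  0.064 ]
0.05 140 [ 0.4742 -0.084   0.062 ] [ 0.4792 -0.0829  0.0636]
0.06 172 [ 0.4842 -0.0838  0.0619] [ 0.489  -0.0826  0.0637]
0.07 177 [ 0.4941 -0.0839  0.0617] [ 0.4991 -0.0826  0.0637]
0.08 30 [ 0.5001 -0.0839  0.062 ] [ 0.505  -0.0826  0.0635]
side 0.17 [213.906 243.376] d [ 0.443   0.2225 -0.0018] z [0.4139 0.133  0.0607]
cut 0.48 1062
plate 8034 0.5108507516976017 ((515.1934814453125, -80.96224975585938), (78.77423858642578, 8.727994918823242), 89.95929718017578)
wrist 0.76 [ 0.51048157 -0.08044897  0.06      ] [ 0.51137344 -0.08028152  0.05329863]
side 0.71 [ 0.51328433 -0.07640757  0.06      ] [ 0.51280444 -0.07734667  0.06080867]
```

View pics/t3.png

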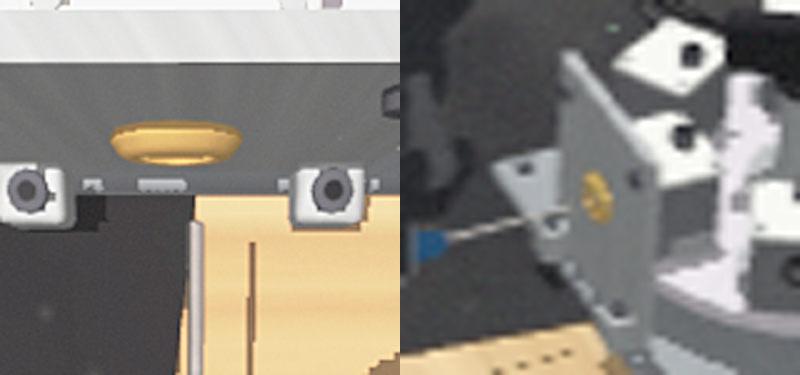

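The blade in the wrist half is at x = 197 and the collar centre at x = 176, which puts the blade about 3 mm to the -y side. The depth data agrees (blade y -0.0839, hole -0.0808). Height is right at 0.0605. I'll correct this and go in most of the way.

Call:
send_rows(rows=[[[0, -1.5, 0, 0, 0, 0], [0, -3, 0, 0, 0, 0], [0, -3, 0, 0, 0, 0], [0, -3, 0, 0, 0, 0], [3, -3, 0, 0, 0, 0], [6, -3, 0, 0, 0, 0], [9, -3, 0, 0, 0, 0], [12, -3, 0, 0, 0, 0], [15, -3, 0, 0, 0, 0], [18, -3, 0, 0, 0, 0], [20, -3, 0, 0, 0, 0], [20, -3, 0, 0, 0, 0]]])

```text
t: 18.05
eef_pos: [0.4394, -0.0809, 0.0487]
orientation: [0.0, 1.0, -0.001, 0.0]
wrist_force: [1.0, -0.2, 0.2]
grip_width: 0.0101
grasp_force: 58.9
```

```bash
python3 e.py t4 | grep -v "^cut"; python3 - <<'E'
from h import *
F=[]
for i in range(6):
    r.get_image("wrist");F.append(r.get_state()["wrist_force"])
print(np.mean(F,0),np.std(F,0),r.get_state()["eef_pos"])
E
```

```text
18.05 [ 0.4394 -0.0809  0.0487] [-0.7378  0.6603  1.0704  2.2    -0.8576  0.7914 -0.6623] [ 0.9717 -0.2391  0.1968] 0.010074703204189368 58.92527997493744
tool x [ 1.     -0.0011  0.    ]
0.0 445 [ 0.4445 -0.0812  0.0657] [ 0.4494 -0.0761  0.0684]
0.01 496 [ 0.4544 -0.0808  0.0656] [ 0.4594 -0.0757  0.0703]
0.02 454 [ 0.4637 -0.0813  0.0645] [ 0.4693 -0.0758  0.0685]
0.03 127 [ 0.4745 -0.0813  0.062 ] [ 0.4794 -0.0799  0.0637]
0.04 136 [ 0.4845 -0.0809  0.062 ] [ 0.4894 -0.08    0.064 ]
0.05 141 [ 0.4944 -0.0813  0.0619] [ 0.4994 -0.08    0.0634]
0.06 158 [ 0.5048 -0.0809  0.0619] [ 0.5092 -0.0796  0.0636]
0.07 8 [ 0.5096 -0.0809  0.062 ] [ 0.51   -0.0801  0.063 ]
plate 5187 0.5115078196705299 ((515.3740844726562, -80.82780456542969), (78.93425750732422, 7.788718223571777), 89.9459228515625)
[-0.03750168 -0.08659107 -0.47860065] [0.36700051 0.61674015 0.37915735] [ 0.43918081 -0.08082222  0.04872097]
```

The blade is in the hole with no contact force. It disappears at x = 0.510, so the mouth is there, and the button should be met about 10 mm further on. I'll feel for it.

Call:
send_rows(rows=[[[2, 0, 0, 0, 0, 0], [4, 0, 0, 0, 0, 0], [6, 0, 0, 0, 0, 0], [8, 0, 0, 0, 0, 0], [10, 0, 0, 0, 0, 0], [11, 0, 0, 0, 0, 0], [12, 0, 0, 0, 0, 0], [12, 0, 0, 0, 0, 0], [12, 0, 0, 0, 0, 0]]])

```text
t: 19.55
eef_pos: [0.451, -0.0808, 0.0486]
orientation: [-0.0, 1.0, -0.001, -0.0]
wrist_force: [-2.6, -0.9, -0.3]
grip_width: 0.0099
grasp_force: 58.9
```

```bash
cat > f.py <<'E'
from h import *
F=[];P=[]
for i in range(10):
    r.get_image("wrist");s=r.get_state();F.append(s["wrist_force"]);P.append(s["eef_pos"])
print(np.mean(F,0),np.std(F,0),np.mean(P,0),s["t"],s["grip_width"],s["grasp_force"])
E
python3 f.py
```

```text
[-2.63464428 -0.45866216 -0.41909092] [0.45474162 0.29688783 0.39185416] [ 0.4511031  -0.0808266   0.04869459] 20.05 0.010078415848266287 58.92595410346985
```

Contact: 2.6 N, about 1.6 mm pressed. I'll add 3.5 mm.

Call:
send_rows(rows=[[[1, 0, 0, 0, 0, 0], [2, 0, 0, 0, 0, 0], [3, 0, 0, 0, 0, 0], [3.5, 0, 0, 0, 0, 0], [3.5, 0, 0, 0, 0, 0], [3.5, 0, 0, 0, 0, 0]]])

```text
t: 20.65
eef_pos: [0.4545, -0.0809, 0.0487]
orientation: [0.0, 1.0, -0.001, -0.0]
wrist_force: [-5.1, -0.3, 0.1]
grip_width: 0.0101
grasp_force: 58.9
```

```bash
python3 f.py
```

```text
[-4.61300905 -0.12110546 -0.48743751] [0.2360673  0.4269218  0.25719928] [ 0.45463955 -0.08083468  0.04869912] 21.15 0.010068240490183155 58.929816484451294
```

Call:
send_rows(rows=[[[0.4, 0, 0, 0, 0, 0], [0.8, 0, 0, 0, 0, 0], [0.8, 0, 0, 0, 0, 0], [0.8, 0, 0, 0, 0, 0]]])

```text
t: 21.55
eef_pos: [0.4554, -0.0808, 0.0487]
orientation: [0.0, 1.0, -0.001, -0.0]
wrist_force: [-4.5, 1.3, -0.9]
grip_width: 0.0099
grasp_force: 58.9
```

```bash
python3 f.py
```

```text
[-5.23237339 -0.15111244 -0.32828362] [0.55721127 0.34547073 0.45699819] [ 0.45542081 -0.08083872  0.04868347] 22.05 0.010168459401287565 58.93826901912689
```

The push is 5.2 N, about 5.3 mm down, steady, and short of the hard stop. Handing in.

```bash
python3 -c "
from bench import r
print(r.job_done())"
```

```text
the job is handed in; nothing more can be done
None
```

I turned the table one position clockwise and handed the job in at about 22 s, with the screwdriver still gripped and its blade through the hole, holding the reset button down at 5.2 N (about 5.3 mm, worked out from the spring force).

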